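Free the specimen carrier from the dovetail vise and store it in its case

ROBOT

A 7-joint arm with a two-finger parallel gripper is mounted at the origin on the work surface. World frame = base frame: x ahead of the robot, y to its left, z up, the work surface at z = 0. Lengths are in m, angles in degrees, forces in N, time in s.
With the tool pointing down it reaches from about 0.4 to 0.925 m from the base axis. Payload 4.1 kg.
Tool frame: the origin (TCP) lies midway between the tips of the shut fingers; the grasp point (between the pads) lies bot.grip_point_offset behind it (bot.grip_point_offset is the distance from the TCP to the grasp point, in m); z points along the fingers, y is the line along which they close (so a half turn about z gives the same grasp; the last joint's range is limited). The gripper opens to 85 mm and grips with 20 to 120 N. Pads are 22 mm wide; open, the fingers measure 114 mm over their backs; the gripper's body (76 mm by 85 mm) begins 54 mm behind the grasp point. The pads swing forward as they close: fully open they stand 13 mm farther back than shut.
Start: joints at [69.156, 22.827, 2.584, 88.041, -1.071, 69.15, -2.905], TCP at [0.17, -0.627, 0.231] pointing down, gripper open.
Joint ranges: [-161.44, 161.44], [-28.35, 127.94], [-78.24, 83.42], [0, 140.83], [-78.03, 258.03], [13.02, 114.36], [-168.23, 168.23]. Speed limits (degrees/s): [147.25, 147.25, 180, 180, 180, 180, 180].

INTERFACE

Orientations are given as [roll, pitch, yaw] about the fixed x, y, z axes, in that order (R = Rz(yaw) Ry(pitch) Rx(roll)).
In Python, from plant import bot gives the robot as it stands.
- The arm moves only by the tool servo_tool, never from a script. Its arguments are lists of equal length, an entry for each row: "slide": the shift along the tool's x, y, z in m, a list of three; "roll": the turn about the tool's z in rad; "gripper": the closure, from 0 (fully open) to 1 (shut). A call has 1 to 8 rows; each row is the pose to reach, as a shift and turn from the pose commanded when the call began, along the tool's axes at that moment; what a row does not reach only later rows make up. A row lasts 1/10 s, in which the tool goes at most 50 mm and 8.59 degrees, less where a joint would pass 70% of its speed; a pose out of reach is approached as far as the arm can. A call with a gripper value outside its range is refused whole. The fingers move at their own pace and stop on an object; the grip force is fixed at half the most. Time passes only in rows, so rows that repeat a pose let the fingers close. It gives the time, the measured TCP pose, the force, the opening and the grip force at its end, in the units of the state.
- bot.get_state(): the state, without advancing time (a new reading comes with each control period).
- bot.camera(name): name is "scene" or "side" or "wrist"; returns the picture (400x640x3 uint8, red, green, blue); there is no depth.
- bot.camera_params(name): a dict with "fx", "fy", "cx", "cy" (pixels), "dist_coeffs" ([k1, k2, p1, p2, k3] as OpenCV has them; the pictures are not rectified), "xyz" and "orientation" of the camera in the world. Camera axes: x right, y down, z forward; pixel columns grow to the right and rows downward; lengths in m; the calibration is good to about 2 mm. A picture is of the moment at which its call begins: read the wrist's pose just before it. camera_params takes no time and is no camera call; for the wrist camera it gives the pose at the moment of the call.
- bot.close_job(): hands the job in; it is judged then, once.
The state is a dict: "time": time; "q": joint angles; "qvel": joint speeds; "joint_torque": joint torques, N m; "eef_pos": TCP position; "tcp_rot": TCP orientation; "wrist_force": force on the tool from outside, world axes, zero at the start; "torque": the same for the moment, N m; "gripper_width": opening from 0.0 (shut) to 1.0 (fully open); "grasp_force": force on a finger pad.
Only numpy, scipy, OpenCV 4.12 (cv2) and the standard library are available. Lean on these libraries where they do the work, as an engineer would, in place of code of your own. Each camera call takes 0.05 s, during which the arm holds its last target. There are 200 camera calls.

TASK

The specimen carrier is finished: slide the vise's moving jaw all the way open by its upright paddle, work the carrier's foot out from under the fixed jaw's lip and lift it out of the vise. Then set it upright on the case's loading ledge and push it gently lengthwise into the case, without ramming it, until it is fully home against the stop hidden inside. Leave the glass dish, the tweezers and the twig where they lie.

Things in the scene. Friction and masses are not known exactly. Their poses are not given: they have to be found in the camera images.
- vise: Small bench vise fixed to the desk. Origin at desk level under the middle of the clamped carrier; z up, x along the carrier's length, y the way the jaw opens. Painted base 110 mm (x) by y -52 to +106; its top, the bed, at z = 20. Two steel jaws, x +-35, tops at z = 36: the fixed one at -y, the moving one at +y (when shut: face at y = 20.5, lip edge at y = 14.5, body out to y = 75).
- fixed_lip (a point): Edge of the fixed jaw's lip, in the vise frame at (0, -14, 36) mm. The jaw's clamping face is at y = -20; its lip (z 29.5 to 36) reaches 6 mm over the carrier's foot, as does the moving jaw's. So even with the jaw open the carrier cannot rise until it is shifted towards the vise's +y, by 6 to 20 mm (13 is the middle when the jaw is fully open).
- jaw (a joint): Opening of the moving jaw along the vise's +y, in m: up to 0.003 at the start (closed on the carrier), 0.026 at its fully open stop. Sliding takes about 5 N plus 25 N per m/s; it stays where it is left.
- jaw_paddle (a point): Middle of the paddle's inner face (towards the carrier), in the vise frame at (0, 62 + jaw opening, 56) mm; axes as the vise. The paddle is an upright steel plate on the moving jaw, 40 (x) x 8 mm (y), from z = 36 to 72. Between it and the carrier's rib lie 54 mm or more of free space over the flat jaw top: room to push it from that side. It can also be pinched.
- carrier: Aluminium specimen carrier, an inverted T, 84 mm long (x), 0.15 to 0.3 kg: foot 40 wide (y) x 8 mm high, central rib 16 wide (y) x 30 mm high over the full length; total height 38. Origin: centre of the underside. Both ends are alike. At the start it stands on the vise's bed, its foot between the jaws and under both lips, its x axis along the vise's (up to 8 mm off centre).
- case: Grey case fixed to the desk. Origin at desk level under the middle of its roofed tunnel; z up, +x the way the carrier slides in. Tunnel x -40 to +40, inside 42.5 wide (y) x 41 high, floor at z = 6, roof top at z = 52, outside 54.5 wide. An adjustable stop inside ends the travel: fully home, the carrier's tail still stands 5 to 20 mm out of the mouth. The gripper cannot follow inside.
- case_mouth (a point): Middle of the mouth's lower edge, on the case's floor, in the case frame at (-40, 0, 6) mm; axes as the case. In front of it (case x -125 to -40) the floor goes on as the open loading ledge, z = 6, 54.5 wide. At its last 18 mm two low cheeks, 12 mm high above the ledge, narrow from about 54 to 42.5 mm apart and lead into the mouth.
- stop: Adjustable stop plate inside the tunnel, fixed, 5 mm thick, 41 wide x 39 mm high, out of sight under the roof. It is set to a different depth each time: its inner face lies at case x = +24 to +38.5 mm. Origin at the middle of that face's lower edge, on the case's floor; x as the case. Fully home, the carrier's centre is 42 mm before this face. Meet it gently: a push of 10 N or so is plenty.
- dish: Glass dish, 90 mm across, 16 mm high; origin under its centre. Leave alone.
- tweezers: Steel tweezers lying flat, about 125 x 20 x 8 mm, length along x; origin under the middle. Leave alone.
- twig: Small forked twig, about 180 x 90 mm, 10 mm thick, length along x; origin near its middle. Leave alone.
Things that resemble listed ones, but are neither listed nor needed, are in the scene too. Of the things that look like the vise, take the one that is farthest to the robot's right at the start. There is more than one size of the carrier; the job needs the smaller.

How it is judged:
By the outcome, as a careful person would: the job done as asked, in the order asked, and still so for the second after the job is handed in, with the robot touching nothing.
It also fails if it takes over 64 s, if anything falls off the work surface, if the arm or the gripper's body presses on something with over 40 N, if the wrist force passes 120 N, or if a joint passes its speed limit or range.

## Working session

There is one attempt and no reset: what is moved stays moved. The work goes in short steps, Python scripts to look and compute and a tool call to move; the robot and the scene stay as the last step left them, time stands still between calls to the robot, and variables do not carry over. Pictures are saved under pics/ and viewed, at most 15 in all, crops included, and the job is handed in when it is done.

Besides the shell and the picture viewer there is one more tool, called after "Emit:" in YAML: its name, and indented under it one key for each argument. servo_tool: Moves the arm, as the interface text tells. Its arguments: {"type":"object","properties":{"slide":{"type":"array","items":{"type":"array","items":{"type":"number"}}},"roll":{"type":"array","items":{"type":"number"}},"gripper":{"type":"array","items":{"type":"number"}}},"required":["slide","roll","gripper"]}

```bash
mkdir -p pics; ls; python3 - <<'E'
from plant import bot
import cv2,numpy as np
s=bot.get_state();print({k:np.round(v,3) for k,v in s.items()},bot.grip_point_offset)
for n in("scene","side","wrist"):
    p=bot.camera_params(n);print(n,p)
    im=bot.camera(n);cv2.imwrite(f"pics/{n}0.png",im[...,::-1])
E
```

```text
pics
{'time': np.float64(0.0), 'q': array([69.156, 22.874,  2.58 , 88.113, -1.072, 69.151, -2.904]), 'qvel': array([ 0.026,  0.008,  0.007,  0.008, -0.025,  0.051,  0.025]), 'joint_torque': array([ 0.0000e+00, -4.7513e+01,  1.3650e+00, -2.5422e+01,  1.2000e-02,
        1.0000e-02, -0.0000e+00]), 'eef_pos': array([ 0.17 , -0.627,  0.23 ]), 'tcp_rot': array([-1.79886e+02,  7.00000e-03,  1.51790e+01]), 'wrist_force': array([-0.448,  0.47 , -0.326]), 'torque': array([-0.013,  0.045, -0.036]), 'grasp_force': np.float64(0.0), 'gripper_width': np.float64(1.003)} 0.0187
scene {'fx': 404.82183402622474, 'fy': 404.82183402622474, 'cx': 326.205157263774, 'cy': 204.99104422767397, 'dist_coeffs': array([-0.01017686,  0.        ,  0.        ,  0.        ,  0.        ]), 'xyz': array([ 1.18738259, -0.28368093,  1.02334473]), 'orientation': array([-1.46765603e+02,  1.10143736e-01,  5.92127616e+01])}
side {'fx': 494.5723603122581, 'fy': 494.5723603122581, 'cx': 315.86700137822834, 'cy': 198.46918999920427, 'dist_coeffs': array([-0.1039953,  0.       ,  0.       ,  0.       ,  0.       ]), 'xyz': array([0.44729375, 0.86973455, 1.04093878]), 'orientation': array([-139.39901681,   -0.42045898, -166.69358378])}
wrist {'fx': 338.5609263614897, 'fy': 338.5609263614897, 'cx': 318.62216489051326, 'cy': 198.2937493371649, 'dist_coeffs': array([0.00812898, 0.        , 0.        , 0.        , 0.        ]), 'xyz': array([ 0.24588572, -0.60769512,  0.3725815 ]), 'orientation': array([ 1.62253865e+02,  1.00512790e-01, -7.47712773e+01])}
```

View pics/scene0.png

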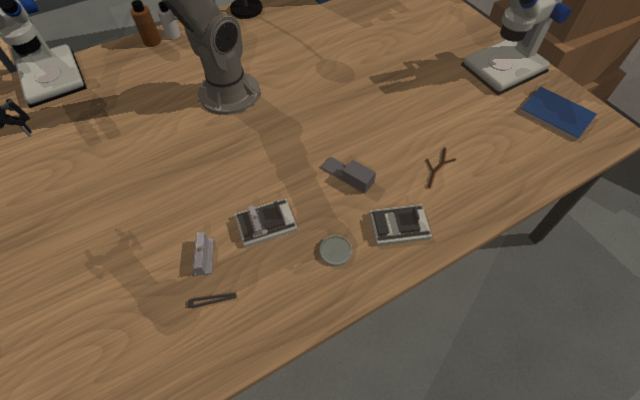

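View pics/side0.png

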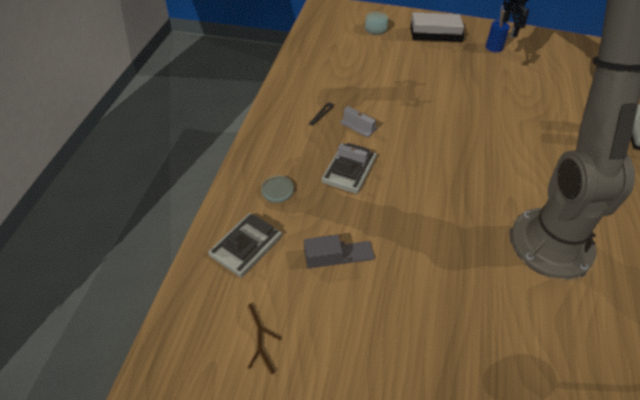

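View pics/wrist0.png

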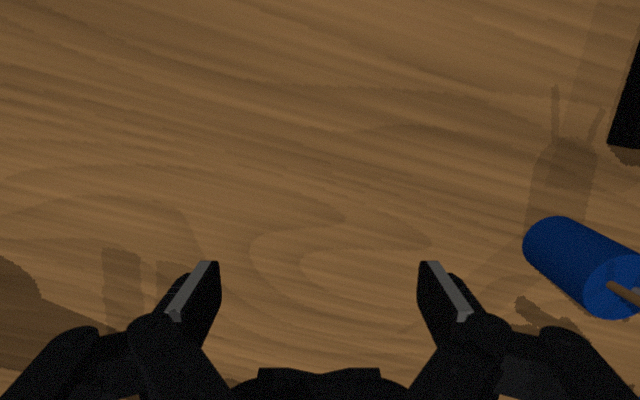

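The scene view shows two vises, at about (265,222) and (400,224), with the case at (348,174), the spare carrier at (203,255) and the dish at (335,250). In the side view the vises are at (350,167) and (245,243), and the case is at (338,250). The wrist view shows only desk. Next I'll cast rays to get world positions.

```bash
cat > h.py <<'E'
from plant import bot
import cv2,numpy as np
from scipy.spatial.transform import Rotation as R
def ray(p,uv):
    K=np.array([[p["fx"],0,p["cx"]],[0,p["fy"],p["cy"]],[0,0,1]])
    n=cv2.undistortPoints(np.array(uv,float).reshape(-1,1,2),K,np.array(p["dist_coeffs"]))[:,0]
    d=np.c_[n,np.ones(len(n))]@R.from_euler("xyz",p["orientation"],degrees=True).as_matrix().T
    return np.array(p["xyz"]),d
def plane(p,uv,z):
    o,d=ray(p,uv);return o+d*((np.asarray(z)-o[2])/d[:,2])[:,None]
def proj(p,X):
    K=np.array([[p["fx"],0,p["cx"]],[0,p["fy"],p["cy"]],[0,0,1]])
    M=R.from_euler("xyz",p["orientation"],degrees=True).as_matrix()
    X=(np.atleast_2d(X)-p["xyz"])@M
    return cv2.projectPoints(X,np.zeros(3),np.zeros(3),K,np.array(p["dist_coeffs"]))[0][:,0]
def snap(n,f):
    p=bot.camera_params(n);im=bot.camera(n)[...,::-1].copy();cv2.imwrite("pics/"+f,im);return p,im
E
python3 - <<'E'
from h import *
np.set_printoptions(precision=3,suppress=True)
for n,pts in(("scene",[(265,222),(400,224),(348,174),(203,255),(335,250),(228,95)]),("side",[(350,167),(245,243),(338,250),(360,122),(277,189),(555,245)])):
    print(n,plane(bot.camera_params(n),pts,[.02]*6))
a=cv2.imread("pics/scene0.png")[135:285,170:450];b=cv2.imread("pics/side0.png")[90:290,190:390]
cv2.imwrite("pics/c.png",np.vstack([cv2.resize(a,(560,300),interpolation=2),np.zeros((0,560,3),np.uint8)]))
a=cv2.resize(a,(784,420),interpolation=2);cv2.imwrite("pics/ca.png",a)
cv2.imwrite("pics/cb.png",cv2.resize(b,(600,600),interpolation=2))
E
```

```text
scene [[ 0.581 -0.13   0.02 ]
 [ 0.787  0.2    0.02 ]
 [ 0.557  0.169  0.02 ]
 [ 0.589 -0.323  0.02 ]
 [ 0.762 -0.004  0.02 ]
 [ 0.031 -0.01   0.02 ]]
side [[ 0.573 -0.123  0.02 ]
 [ 0.781  0.203  0.02 ]
 [ 0.549  0.168  0.02 ]
 [ 0.579 -0.325  0.02 ]
 [ 0.754  0.008  0.02 ]
 [ 0.003  0.025  0.02 ]]
```

View pics/ca.png

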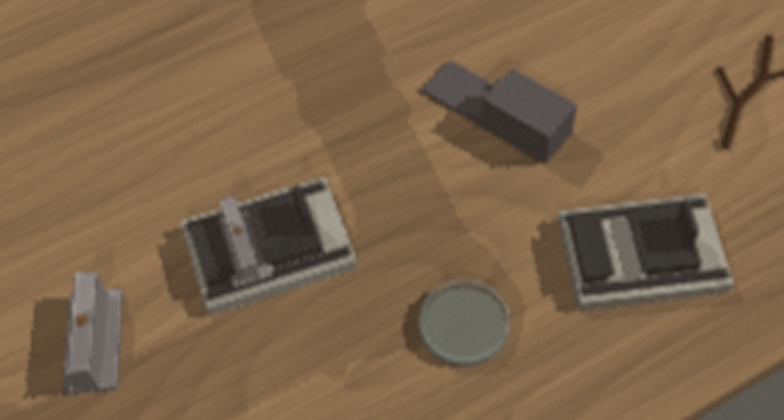

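View pics/cb.png

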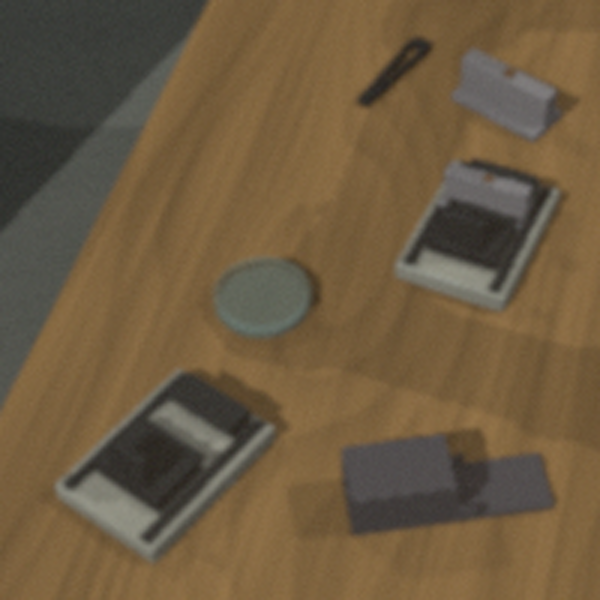

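```bash
cat >> h.py <<'E'
def mv(x=None,yaw=None):
    "world target TCP -> slide in tool axes + roll rad, from measured pose"
    s=bot.get_state();M=R.from_euler("xyz",s["tcp_rot"],degrees=True).as_matrix()
    d=M.T@(np.array(x)-s["eef_pos"]);r=np.radians((s["tcp_rot"][2]-yaw+180)%360-180) if yaw is not None else 0
    print("pose",s["eef_pos"].round(4),s["tcp_rot"].round(2),"slide",d.round(4),"roll",round(r,4))
E
python3 - <<'E'
from h import *
np.set_printoptions(precision=3,suppress=True)
p=bot.camera_params("scene")
c=np.array([(183,220),(325,180),(355,262),(210,308)])/2.8+(170,135)
X=plane(p,c,.02);print(X, np.linalg.norm(np.diff(X,axis=0),axis=1))
d=X[1]+X[2]-X[0]-X[3];print("vise y dir deg",np.degrees(np.arctan2(d[1],d[0])))
# case roof top corners
c=np.array([(485,95),(517,70),(575,107),(548,158-25)])/2.8+(170,135)
X=plane(p,c,.052);print(X,np.linalg.norm(np.diff(X,axis=0),axis=1))
mv([.53,-.13,.25],0)
E
```

```text
[[ 0.511 -0.192  0.02 ]
 [ 0.542 -0.041  0.02 ]
 [ 0.648 -0.062  0.02 ]
 [ 0.62  -0.211  0.02 ]] [0.154 0.107 0.152]
vise y dir deg 78.86320983060256
[[0.553 0.152 0.052]
 [0.542 0.201 0.052]
 [0.617 0.227 0.052]
 [0.631 0.182 0.052]] [0.05  0.08  0.047]
pose [ 0.17  -0.627  0.231] [-179.92    0.01   15.18] slide [ 0.477 -0.385 -0.019] roll 0.2649
```

Emit:
servo_tool:
  slide:
    - [0.02, -0.016, 0]
    - [0.055, -0.044, 0]
    - [0.09, -0.073, 0]
    - [0.128, -0.103, 0]
    - [0.166, -0.134, 0]
    - [0.204, -0.165, 0]
    - [0.24, -0.194, 0]
    - [0.277, -0.224, 0]
  roll: [0, 0, 0, 0, 0, 0, 0, 0]
  gripper: [0, 0, 0, 0, 0, 0, 0, 0]

```text
time: 0.95
eef_pos: [0.3794, -0.337, 0.2313]
tcp_rot: [180.0, 0.0, 15.2]
wrist_force: [-0.3, -0.5, -0.2]
gripper_width: 1.001
grasp_force: 0.0
```

Emit:
servo_tool:
  slide:
    - [0.037, -0.03, 0]
    - [0.074, -0.06, 0]
    - [0.11, -0.09, 0]
    - [0.145, -0.115, 0]
    - [0.17, -0.137, 0]
    - [0.188, -0.152, 0]
    - [0.195, -0.16, 0]
    - [0.195, -0.16, 0]
  roll: [0.05, 0.12, 0.2, 0.28, 0.36, 0.42, 0.457, 0.457]
  gripper: [0, 0, 0, 0, 0, 0, 0, 0]

```text
time: 1.75
eef_pos: [0.5258, -0.1309, 0.231]
tcp_rot: [-179.9, 0.0, -10.8]
wrist_force: [-0.2, -0.1, 0.0]
gripper_width: 0.998
grasp_force: 0.0
```

```bash
python3 - <<'E'
from h import *
np.set_printoptions(precision=3,suppress=True)
p,im=snap("wrist","w1.png")
np.save("w1.npy",p,allow_pickle=True)
mv([.53,-.14,.25],-11)
t=np.radians(-11);x=np.array([np.cos(t),np.sin(t),0]);y=np.array([-x[1],x[0],0]);o=np.array([.575,-.153,0])
print(proj(p,[o+.02*np.array([0,0,1]),o+[0,0,.058],o+.066*y+[0,0,.072]]))
E
```

```text
pose [ 0.525 -0.133  0.231] [179.99   0.04 -10.87] slide [ 0.006  0.006 -0.019] roll 0.0023
[[330.172 116.963]
 [331.489 120.157]
 [256.215 121.127]]
```

View pics/w1.png

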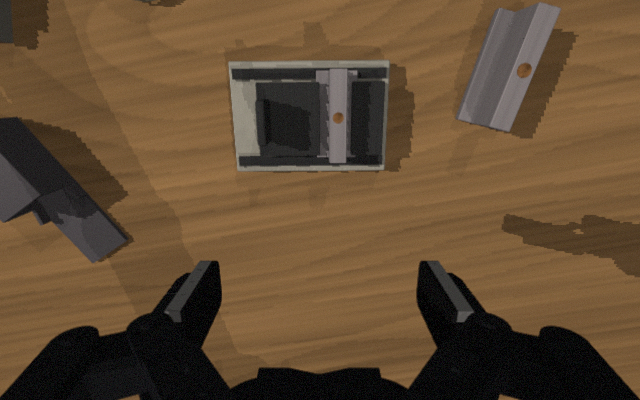

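The wrist view shows the wanted vise, with base corners at (229,62), (389,61), (384,170) and (237,171). The carrier's rib runs along column 338 from row 69 to row 162, and the dark paddle is near (260,118). The spare carrier is at (507,68) and the case ledge's near corner is at (128,240).

```bash
python3 - <<'E'
from h import *
np.set_printoptions(precision=4,suppress=True)
p=np.load("w1.npy",allow_pickle=True).item();im=cv2.imread("pics/w1.png")
# rib: light, sub-row edges
g=im.mean(2)
for r in (80,100,140,155): print(r,g[r,312:360].round().astype(int))
print("col338",g[60:80,338].astype(int),g[152:176,338].astype(int))
# base corners at z=.02
B=plane(p,[(229,62),(389,61),(384,170),(237,171)],[.02,.02,.02,.02]);print(B)
c=np.array([(329.5,70),(347.5,70),(347,162),(329,162)]);print(plane(p,c,.058))
print("row118",g[118,225:275].astype(int))
E
```

```text
80 [ 67  67  67  73 116 107 111 108 109 109 114 113 112 112 110 104  97 101
 114 124 128 128 126 128 124 126 124 130 124 126 125 120 120 125 124  83
  81  70  71  69  68  67  60  68  65  53  56  61]
100 [ 43  47  45  43  45  41  40  38  61  58  63  58  61  64  61  62  82  96
 120 122 123 128 123 125 125 127 125 125 121 124 121 120 117 123 105  79
  66  62  59  41  24  29  33  29  28  29  30  33]
140 [ 41  46  45  42  44  46  43  40  59  59  57  59  59  59  64 100  98 101
 114 121 119 122 127 122 123 120 124 120 118 120 119 119 122 119  83  78
  61  58  48  20  25  25  26  31  25  28  27  30]
155 [ 33  35  37  30  36  78  78  71  83  83  92  89  90  89  73 110  99 105
 114 121 124 123 128 124 119 122 124 121 119 118 117 121 122 115  76  80
  78  78  73  61  63  58  58  46  29  32  30  20]
col338 [100 120 119 120 121 120 119  98  86 122 128 127 127 123 125 126 123 124
 124 125] [118 120 119 124 121 121 120 118 121 121 113  53  42  63  97 130 131 132
 109  79  98  95  88  84]
[[ 0.6442 -0.0658  0.02  ]
 [ 0.6163 -0.2182  0.02  ]
 [ 0.51   -0.1997  0.02  ]
 [ 0.5381 -0.0454  0.02  ]]
[[ 0.6173 -0.1587  0.058 ]
 [ 0.6144 -0.1741  0.058 ]
 [ 0.5342 -0.1607  0.058 ]
 [ 0.5374 -0.1439  0.058 ]]
row118 [101 102  98  98 107 100  87  85 142 142 140 138 141 141 141 138 137 141
 138 139 139 143 139 139 139 142 139 138 134 128 112  70  48  47  51  45
  46  44  36  31  15  11  21  13  18  29  26  26  25  28]
```

```bash
cat >> h.py <<'E'
VO=np.array([.573,-.159,0]);VY=-10.35
def vw(x,y,z):
    t=np.radians(VY);c,s=np.cos(t),np.sin(t);return VO+np.array([c*x-s*y,s*x+c*y,z])/1000
def wv(P):
    t=np.radians(VY);c,s=np.cos(t),np.sin(t);d=(np.array(P)-VO)*1000;return np.array([c*d[0]+s*d[1],-s*d[0]+c*d[1],d[2]]).round(1)
E
python3 - <<'E'
from h import *
mv(vw(0,35,46),VY)
p=np.load("w1.npy",allow_pickle=True).item()
print(proj(p,[vw(-20,64,72),vw(20,64,72),vw(20,72,72),vw(-20,72,72),vw(-35,-20,36),vw(35,-20,36)]))
E
```

```text
pose [ 0.5251 -0.1327  0.231 ] [ 1.7999e+02  4.0000e-02 -1.0870e+01] slide [ 0.0519 -0.0182  0.1849] roll -0.0091
[[267.03256676 145.93665756]
 [264.52453638  99.06287464]
 [255.15059344  99.11816305]
 [258.04300365 145.98974038]
 [356.6887489  154.6874417 ]
 [358.79279385  80.82265191]]
```

Emit:
servo_tool:
  slide:
    - [0.015, -0.005, 0]
    - [0.035, -0.013, 0.01]
    - [0.05, -0.018, 0.03]
    - [0.052, -0.018, 0.06]
    - [0.052, -0.018, 0.09]
    - [0.052, -0.018, 0.105]
    - [0.052, -0.018, 0.11]
    - [0.052, -0.018, 0.11]
  roll: [-0.009, -0.009, -0.009, -0.009, -0.009, -0.009, -0.009, -0.009]
  gripper: [1, 1, 1, 1, 1, 1, 1, 1]

```text
time: 2.6
eef_pos: [0.5794, -0.1262, 0.1213]
tcp_rot: [180.0, 0.0, -10.5]
wrist_force: [0.1, -0.1, 0.5]
gripper_width: -0.003
grasp_force: 0.0
```

Emit:
servo_tool:
  slide:
    - [0, 0, 0.012]
    - [0, 0, 0.03]
    - [0, 0, 0.048]
    - [0, 0, 0.062]
    - [0, 0, 0.071]
    - [0, 0, 0.075]
    - [0, 0, 0.075]
  roll: [0, 0, 0, 0, 0, 0, 0]
  gripper: [1, 1, 1, 1, 1, 1, 1]

```text
time: 3.3
eef_pos: [0.5797, -0.1254, 0.0461]
tcp_rot: [180.0, 0.0, -10.5]
wrist_force: [-0.2, -0.0, -0.8]
gripper_width: 0.002
grasp_force: 0.0
```

```bash
python3 - <<'E'
from h import *
s=bot.get_state();print(wv(s["eef_pos"]),s["tcp_rot"].round(2),s["wrist_force"].round(1),s["gripper_width"])
E
```

```text
[ 0.5 34.2 46.1] [ 1.800e+02  1.000e-02 -1.049e+01] [-0.2 -0.  -0.8] 0.0019184846710544245
```

Emit:
servo_tool:
  slide:
    - [0, -0.004, 0]
    - [0, -0.009, 0]
    - [0, -0.014, 0]
    - [0, -0.018, 0]
    - [0, -0.022, 0]
    - [0, -0.026, 0]
    - [0, -0.029, 0]
    - [0, -0.032, 0]
  roll: [0, 0, 0, 0, 0, 0, 0, 0]
  gripper: [1, 1, 1, 1, 1, 1, 1, 1]

```text
time: 4.1
eef_pos: [0.5852, -0.097, 0.0468]
tcp_rot: [179.8, -0.0, -10.6]
wrist_force: [-1.4, -6.3, 2.1]
gripper_width: 0.004
grasp_force: 2.9
```

Emit:
servo_tool:
  slide:
    - [0, -0.002, 0]
    - [0, -0.003, 0]
    - [0, -0.004, 0]
    - [0, -0.005, 0]
  roll: [0, 0, 0, 0]
  gripper: [1, 1, 1, 1]

```text
time: 4.5
eef_pos: [0.5861, -0.0919, 0.0468]
tcp_rot: [179.8, -0.0, -10.6]
wrist_force: [-1.3, -5.4, 3.0]
gripper_width: -0.001
grasp_force: 2.7
```

```bash
python3 - <<'E'
from h import *
s=bot.get_state();print(wv(s["eef_pos"]),s["tcp_rot"].round(2),s["wrist_force"].round(1))
E
```

```text
[ 0.8 68.4 46.8] [ 1.7979e+02 -1.0000e-02 -1.0590e+01] [-1.3 -5.4  3. ]
```

Sliding force is about 5.5 N. I'll continue in small steps to the open stop.

Emit:
servo_tool:
  slide:
    - [0, -0.002, 0]
    - [0, -0.003, 0]
    - [0, -0.004, 0]
    - [0, -0.005, 0]
  roll: [0, 0, 0, 0]
  gripper: [1, 1, 1, 1]

```text
time: 4.9
eef_pos: [0.587, -0.0869, 0.0468]
tcp_rot: [179.8, -0.0, -10.6]
wrist_force: [-1.6, -5.1, 3.0]
gripper_width: -0.003
grasp_force: 2.7
```

Emit:
servo_tool:
  slide:
    - [0, -0.001, 0]
    - [0, -0.002, 0]
    - [0, -0.003, 0]
  roll: [0, 0, 0]
  gripper: [1, 1, 1]

```text
time: 5.2
eef_pos: [0.5874, -0.0848, 0.0468]
tcp_rot: [179.7, 0.0, -10.6]
wrist_force: [-1.3, -6.8, 3.2]
gripper_width: 0.0
grasp_force: 3.9
```

Emit:
servo_tool:
  slide:
    - [0, -0.001, 0]
    - [0, -0.002, 0]
    - [0, -0.003, 0]
  roll: [0, 0, 0]
  gripper: [1, 1, 1]

```text
time: 5.5
eef_pos: [0.5873, -0.0848, 0.0468]
tcp_rot: [179.5, 0.0, -10.7]
wrist_force: [-3.0, -11.7, 4.0]
gripper_width: -0.004
grasp_force: 6.1
```

The paddle no longer moves and the force has risen to about 12 N, so the jaw is fully open. I'll back off, rise, and look at the rib from near.

Emit:
servo_tool:
  slide:
    - [0, 0.005, 0]
    - [0, 0.015, 0]
    - [0, 0.018, -0.015]
    - [0, 0.018, -0.045]
    - [-0.005, 0.018, -0.08]
    - [-0.02, 0.025, -0.1]
    - [-0.035, 0.04, -0.1]
    - [-0.05, 0.055, -0.1]
  roll: [0, 0, 0, 0, 0, 0, 0, 0]
  gripper: [1, 1, 1, 1, 1, 0.45, 0.45, 0.45]

```text
time: 6.3
eef_pos: [0.5298, -0.1226, 0.1485]
tcp_rot: [-180.0, -0.2, -10.4]
wrist_force: [-0.3, -0.5, 0.6]
gripper_width: 0.502
grasp_force: 0.0
```

Emit:
servo_tool:
  slide:
    - [-0.01, 0.01, 0]
    - [-0.012, 0.018, 0]
    - [-0.012, 0.021, 0]
    - [-0.012, 0.021, 0]
  roll: [0, 0, 0, 0]
  gripper: [0.45, 0.45, 0.45, 0.45]

```text
time: 6.7
eef_pos: [0.5143, -0.1418, 0.1464]
tcp_rot: [-180.0, -0.0, -10.5]
wrist_force: [-0.4, 0.0, -0.2]
gripper_width: 0.551
grasp_force: 0.0
```

```bash
python3 - <<'E'
from h import *
np.set_printoptions(precision=4,suppress=True)
p,im=snap("wrist","w2.png");np.save("w2.npy",p,allow_pickle=True)
s=bot.get_state();print(wv(s["eef_pos"]),s["tcp_rot"].round(2),s["gripper_width"])
print(proj(p,[vw(2.8,y,58) for y in(-8,8)]+[vw(x,0,58) for x in(-39,45)]))
cv2.imwrite("pics/w2v.png",im)
E
```

```text
[-60.8   6.8 146.3] [-179.97   -0.04  -10.48] 0.5537912107863475
[[338.514  113.9718]
 [314.3589 114.022 ]
 [326.1301 175.4223]
 [326.7873  44.3349]]
```

View pics/w2.png

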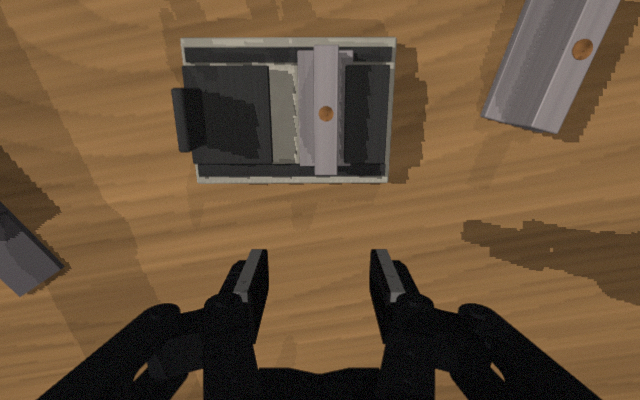

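The jaw is open: the foot's far side now shows beside the rib. The rib occupies columns 314–338 and rows 44–175, exactly as predicted. Next I descend for the grasp, 22 mm behind the carrier's middle.

Emit:
servo_tool:
  slide:
    - [0.02, 0.003, 0]
    - [0.037, 0.006, 0.01]
    - [0.042, 0.006, 0.035]
    - [0.042, 0.006, 0.065]
    - [0.042, 0.006, 0.09]
    - [0.042, 0.006, 0.102]
    - [0.042, 0.006, 0.107]
    - [0.042, 0.006, 0.107]
  roll: [0, 0, 0, 0, 0, 0, 0, 0]
  gripper: [0.45, 0.45, 0.45, 0.45, 0.45, 0.45, 0.45, 0.45]

```text
time: 7.55
eef_pos: [0.5542, -0.1549, 0.0392]
tcp_rot: [-180.0, 0.0, -10.5]
wrist_force: [0.3, -0.6, 0.7]
gripper_width: 0.55
grasp_force: 0.0
```

Emit:
servo_tool:
  slide:
    - [0, 0, 0]
    - [0, 0, 0]
    - [0, 0, 0]
    - [0, 0, 0]
    - [0, 0, 0]
  roll: [0, 0, 0, 0, 0]
  gripper: [0.6, 0.75, 1, 1, 1]

```text
time: 8.05
eef_pos: [0.555, -0.1545, 0.0407]
tcp_rot: [-180.0, -0.1, -10.5]
wrist_force: [-0.6, 2.0, 5.9]
gripper_width: 0.171
grasp_force: 61.0
```

```bash
python3 - <<'E'
from h import *
s=bot.get_state();print(wv(s["eef_pos"]),s["tcp_rot"].round(2),s["wrist_force"].round(1),s["gripper_width"]*85,s["grasp_force"])
E
```

```text
[-18.5   1.2  40.7] [-1.7996e+02 -1.4000e-01 -1.0470e+01] [-0.6  2.   5.9] 14.537729106595597 61.017417311668396
```

Emit:
servo_tool:
  slide:
    - [0, -0.002, -0.0005]
    - [0, -0.005, -0.0005]
    - [0, -0.008, -0.0005]
    - [0, -0.011, -0.0005]
    - [0, -0.013, -0.0005]
    - [0, -0.013, -0.0005]
  roll: [0, 0, 0, 0, 0, 0]
  gripper: [1, 1, 1, 1, 1, 1]

```text
time: 8.65
eef_pos: [0.5566, -0.1441, 0.0406]
tcp_rot: [179.9, -0.1, -10.5]
wrist_force: [-1.0, -1.1, 6.0]
gripper_width: 0.17
grasp_force: 61.1
```

```bash
python3 - <<'E'
from h import *
s=bot.get_state();print(wv(s["eef_pos"]),s["tcp_rot"].round(2),s["wrist_force"].round(1),s["torque"].round(2),s["gripper_width"]*85,s["grasp_force"])
p,im=snap("wrist","w3.png");cv2.imwrite("pics/w3c.png",cv2.resize(im[0:320,140:480],None,fx=1.8,fy=1.8))
E
```

```text
[-18.8  11.7  40.6] [ 1.7987e+02 -9.0000e-02 -1.0550e+01] [-1.  -1.1  6. ] [-0.69  0.19 -0.04] 14.488179098962759 61.05213940143585
```

View pics/w3c.png

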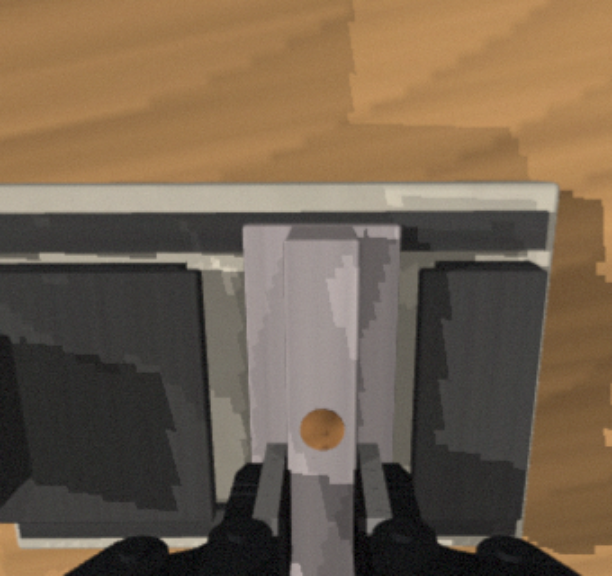

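The carrier's foot (crop columns 245–400) is now clear of both jaw edges (about columns 210 and 415), and its centre hole is at (322,430). Time to lift it.

Emit:
servo_tool:
  slide:
    - [0, -0.001, -0.004]
    - [0, -0.001, -0.012]
    - [0, -0.001, -0.022]
    - [0, -0.001, -0.04]
    - [0, -0.001, -0.07]
    - [0, -0.001, -0.1]
    - [0, -0.001, -0.13]
    - [0, -0.001, -0.145]
  roll: [0, 0, 0, 0, 0, 0, 0, 0]
  gripper: [1, 1, 1, 1, 1, 1, 1, 1]

```text
time: 9.5
eef_pos: [0.5577, -0.1413, 0.1883]
tcp_rot: [180.0, -0.3, -10.5]
wrist_force: [0.5, 0.5, -1.2]
gripper_width: 0.172
grasp_force: 60.0
```

Emit:
servo_tool:
  slide:
    - [-0.006, -0.01, 0]
    - [-0.02, -0.035, 0]
    - [-0.038, -0.067, 0]
    - [-0.056, -0.1, 0]
    - [-0.07, -0.13, 0]
    - [-0.081, -0.15, 0]
    - [-0.086, -0.159, 0]
    - [-0.087, -0.161, 0]
  roll: [-0.03, -0.1, -0.19, -0.29, -0.38, -0.46, -0.5, -0.515]
  gripper: [1, 1, 1, 1, 1, 1, 1, 1]

```text
time: 10.3
eef_pos: [0.4989, 0.0341, 0.1841]
tcp_rot: [-180.0, 0.1, 19.2]
wrist_force: [0.7, 0.3, -1.5]
gripper_width: 0.172
grasp_force: 60.0
```

Emit:
servo_tool:
  slide:
    - [0, 0, 0]
    - [0, 0, 0]
    - [0, 0, 0]
  roll: [0, 0, 0]
  gripper: [1, 1, 1]

```text
time: 10.6
eef_pos: [0.5004, 0.0313, 0.1846]
tcp_rot: [180.0, 0.0, 18.9]
wrist_force: [1.2, 0.2, -2.3]
gripper_width: 0.17
grasp_force: 60.0
```

```bash
python3 - <<'E'
from h import *
p,im=snap("wrist","w4.png");np.save("w4.npy",p,allow_pickle=True)
s=bot.get_state();print(s["eef_pos"],s["tcp_rot"].round(2),s["wrist_force"].round(1),s["torque"].round(2),s["gripper_width"]*85)
E
```

```text
[0.50036131 0.03150512 0.18463678] [1.7999e+02 1.0000e-02 1.8880e+01] [ 0.1 -0.2 -1.9] [ 0.01  0.03 -0.02] 14.53558285728613
```

View pics/w4.png

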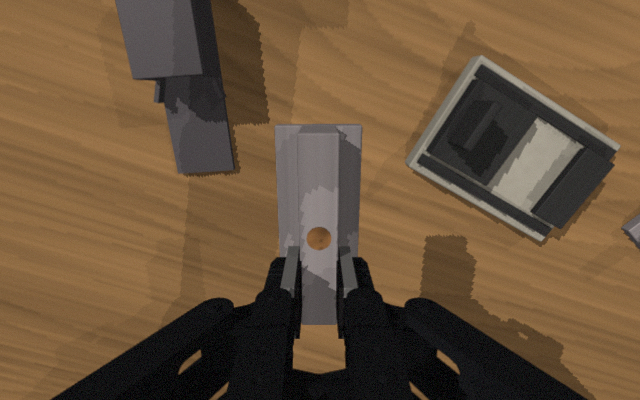

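The carrier hangs straight in the grip, its centre hole at (319,238), nose edge at row 125. The case's ledge end has corners at about (178,174) and (234,171), and the roof's front corners are at (133,80) and (203,74). I'll refine those edges.

```bash
python3 - <<'E'
from h import *
np.set_printoptions(precision=4,suppress=True)
p=np.load("w4.npy",allow_pickle=True).item();im=cv2.imread("pics/w4.png")
hsv=cv2.cvtColor(im,cv2.COLOR_BGR2HSV);b=im.astype(int);d=b[...,2]-b[...,0]  # wood: red>>blue
m=(d<22)
for r in (20,50,110,130,150,165): print(r,np.flatnonzero(m[r,100:250])[[0,-1]]+100)
for c in (182,195,210,225): print(c,np.flatnonzero(m[100:200,c])[-1]+100)
# ledge left edge (z=6) and end edge (z=6)
L=[(np.flatnonzero(m[r,140:230])[0]+139.5,r) for r in range(112,168,3)]
Rt=[(np.flatnonzero(m[r,180:250])[-1]+180.5,r) for r in range(112,168,3)]
E=[(c,np.flatnonzero(m[100:200,c])[-1]+100.5) for c in range(184,228,3)]
def fit(uv,z):
    X=plane(p,uv,[z]*len(uv));v=cv2.fitLine(X[:,:2].astype(np.float32),cv2.DIST_HUBER,0,1e-4,1e-4).ravel();return v,np.degrees(np.arctan2(v[1],v[0]))
for n,uv in(("L",L),("R",Rt),("E",E)):
  for z in(.006,0): print(n,z,fit(uv,z))
F=np.array([(133,80),(203,74.)]);X=plane(p,F,.052);print("roof front",X,np.linalg.norm(X[1]-X[0]))
g=im.mean(2);print(g[60:95,150].astype(int),g[60:95,190].astype(int))
E
```

```text
20 [120 212]
50 [127 217]
110 [166 226]
130 [170 229]
150 [174 232]
165 [177 234]
182 172
195 172
210 171
225 170
L 0.006 (array([0.9207, 0.3902, 0.4891, 0.1728], dtype=float32), np.float32(22.967846))
L 0 (array([0.9207, 0.3902, 0.4875, 0.175 ], dtype=float32), np.float32(22.967785))
R 0.006 (array([0.9217, 0.388 , 0.506 , 0.1194], dtype=float32), np.float32(22.827135))
R 0 (array([0.9217, 0.3879, 0.5047, 0.1206], dtype=float32), np.float32(22.826971))
E 0.006 (array([ 0.376 , -0.9266,  0.4673,  0.1362], dtype=float32), np.float32(-67.91689))
E 0 (array([ 0.3759, -0.9266,  0.4652,  0.1377], dtype=float32), np.float32(-67.91709))
roof front [[0.5354 0.1918 0.052 ]
 [0.557  0.1423 0.052 ]] 0.05399684339370958
[ 86  87  82  85  87  77  83  81  86  80  82  82  81  83  84  87  84  70
  43  37  75 104 108 106 101 101 101  96 105 109 106 107 102 101 103] [76 75 74 76 75 76 74 74 74 73 71 73 73 74 66 36 34 43 45 42 35 39 39 39
 39 41 36 31 41 35 39 38 43 39 38]
```

```bash
cat >> h.py <<'E'
CO=np.array([.5827,.1827,0]);CY=22.9
def cw(x,y,z):
    return CO+R.from_euler("z",CY,degrees=True).apply(np.array([x,y,z])/1000)
def wc(P): return R.from_euler("z",-CY,degrees=True).apply((np.array(P)-CO)*1000).round(1)
E
python3 - <<'E'
from h import *
p=np.load("w4.npy",allow_pickle=True).item()
im=cv2.imread("pics/w4.png").astype(int)
g=im.mean(2)
for r in(150,180): print(g[r,270:370].astype(int))
print("nose",g[118:132,300].astype(int),g[118:142,318].astype(int))
s=bot.get_state();T=s["eef_pos"];M=R.from_euler("xyz",s["tcp_rot"],degrees=True).as_matrix()
f=lambda uv,z:((plane(p,uv,[z]*len(uv))-T)@M*1000).round(1)
top=T[2]+.0173
print("hole",f([(319,238)],top)); print("rib top front corners",f([(299,133),(338,133)],top));print("foot front",f([(275,126),(361,126)],top-.030))
mv(cw(-92-22,0,60),CY)
print(proj(p,[cw(-40,27.25,52),cw(-40,-27.25,52),cw(-125,27.25,6),cw(-125,-27.25,6)]))
E
```

```text
[ 96  95  95  93  96 102 115 117 116 116 108 108 110 106 110 109 109 110
 115 114 113 114 115 114 116 118 113 101 111 114 112 118 118 117 117 118
 120 119 124 121 117 117 121 120 119 117 117 115 118 115 121 122 120 119
 120 118 116 118 119 117 116 116 111 115 116 119 122 119 100  72  67  71
  74  73  75  73  73  76  71  74  70  73  77  75  73  77  72  72  71  68
  73  88 113 118 119 117 118 118 117 116]
[ 96  95  95  98  96  94  93 109 110 107 108 112 114 113 111 103 106 108
 110 115 114 112 110 111 112 115 118 113 106 114 111 116 115 115 120 116
 120 119 119 119 119 117 119 120 120 116 115 116 116 117 118 118 118 118
 119 117 113 117 118 116 113 113 114 114 111 118 116 110  91  67  70  71
  72  75  73  73  69  70  75  76  74  76  71  68  69  73  72  71  74  70
  81  99 105  99  99 103 101 104 100 103]
nose [109 115 112 112 115 116 102 111 127 114 107 102  97  91] [109 115 110 104 106 101  98 100  97  96  96  94  98  93 103 119 127 121
 120 122 121 118 121 118]
hole [[ 21.4   1.6 -17.3]]
rib top front corners [[ 63.2  -5.7 -17.3]
 [ 63.2   8.5 -17.3]]
foot front [[ 62.7 -18.1  12.7]
 [ 62.7  20.5  12.7]]
pose [0.5004 0.0315 0.1846] [1.7999e+02 1.0000e-02 1.8880e+01] slide [ 0.0131 -0.1085  0.1246] roll -0.0702
[[132.35598869  79.95195076]
 [203.17557908  74.84794684]
 [178.14299666 173.89943959]
 [233.91582053 170.10044083]]
```

Emit:
servo_tool:
  slide:
    - [0.002, -0.012, 0]
    - [0.005, -0.04, 0]
    - [0.009, -0.072, 0]
    - [0.012, -0.095, 0]
    - [0.013, -0.107, 0.01]
    - [0.013, -0.11, 0.04]
    - [0.013, -0.11, 0.075]
    - [0.013, -0.11, 0.1]
  roll: [-0.01, -0.02, -0.04, -0.06, -0.07, -0.07, -0.07, -0.07]
  gripper: [1, 1, 1, 1, 1, 1, 1, 1]

```text
time: 11.45
eef_pos: [0.4753, 0.1402, 0.0823]
tcp_rot: [180.0, 0.2, 23.0]
wrist_force: [-0.0, -0.0, -2.0]
gripper_width: 0.173
grasp_force: 60.0
```

Emit:
servo_tool:
  slide:
    - [0, 0, 0.015]
    - [0, 0, 0.02]
    - [0, 0, 0.02]
  roll: [0, 0, 0]
  gripper: [1, 1, 1]

```text
time: 11.75
eef_pos: [0.476, 0.1406, 0.0639]
tcp_rot: [-180.0, 0.1, 23.0]
wrist_force: [0.6, 0.3, -1.8]
gripper_width: 0.168
grasp_force: 60.0
```

```bash
python3 - <<'E'
from h import *
p,im=snap("wrist","w5.png");np.save("w5.npy",p,allow_pickle=True)
s=bot.get_state();print(wc(s["eef_pos"]),s["tcp_rot"].round(2),s["wrist_force"].round(1))
cv2.imwrite("pics/w5c.png",cv2.resize(im[0:300,180:460],None,fx=2,fy=2))
mv(cw(-114,1.5,28),CY)
E
```

```text
[-113.9    2.6   64.8] [180.    -0.    23.01] [ 1.1  0.2 -0.6]
pose [0.4768 0.1408 0.0648] [180.    -0.    23.01] slide [-0.0001  0.0011  0.0368] roll 0.0018
```

View pics/w5c.png

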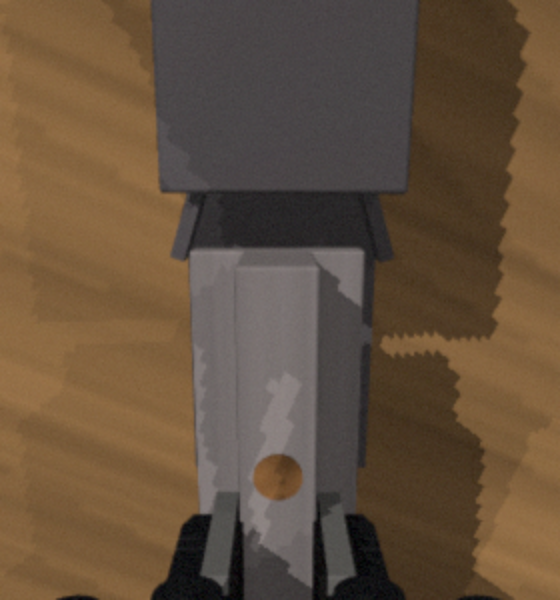

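The same-height comparison puts the foot's front middle at crop column 277.5 and the roof's middle at 285. So the carrier is about 1.6 mm too far left of the case axis. I'll correct that and lower it.

Emit:
servo_tool:
  slide:
    - [0, 0.001, 0.003]
    - [0, 0.0016, 0.01]
    - [0, 0.0016, 0.02]
    - [0, 0.0016, 0.028]
    - [0, 0.0016, 0.032]
    - [0, 0.0016, 0.034]
    - [0, 0.0016, 0.035]
    - [0, 0.0016, 0.035]
  roll: [0, 0, 0, 0, 0, 0, 0, 0]
  gripper: [1, 1, 1, 1, 1, 1, 1, 1]

```text
time: 12.6
eef_pos: [0.4773, 0.1395, 0.0298]
tcp_rot: [180.0, -0.0, 23.0]
wrist_force: [-0.2, 0.0, -1.7]
gripper_width: 0.166
grasp_force: 60.0
```

Emit:
servo_tool:
  slide:
    - [0, 0, 0.001]
    - [0, 0, 0.002]
    - [0, 0, 0.002]
  roll: [0, 0, 0]
  gripper: [1, 1, 1]

```text
time: 12.9
eef_pos: [0.4772, 0.1394, 0.0278]
tcp_rot: [180.0, 0.0, 23.0]
wrist_force: [-0.2, -1.6, -1.6]
gripper_width: 0.17
grasp_force: 60.0
```

Emit:
servo_tool:
  slide:
    - [0, 0, 0.0005]
    - [0, 0, 0.001]
    - [0, 0, 0.001]
  roll: [0, 0, 0]
  gripper: [1, 1, 1]

```text
time: 13.2
eef_pos: [0.4773, 0.1394, 0.0268]
tcp_rot: [180.0, -0.0, 23.0]
wrist_force: [-0.3, 0.9, -1.7]
gripper_width: 0.172
grasp_force: 60.2
```

Emit:
servo_tool:
  slide:
    - [0, 0, 0.0005]
    - [0, 0, 0.001]
    - [0, 0, 0.001]
  roll: [0, 0, 0]
  gripper: [1, 1, 1]

```text
time: 13.5
eef_pos: [0.4772, 0.1395, 0.0266]
tcp_rot: [180.0, 0.0, 23.0]
wrist_force: [-3.3, -1.1, 6.9]
gripper_width: 0.171
grasp_force: 61.2
```

The foot is resting on the ledge. I'll release and regrip so it stands freely, then guide it into the mouth.

Emit:
servo_tool:
  slide:
    - [0, 0, -0.0005]
    - [0, 0, -0.001]
    - [0, 0, -0.001]
    - [0, 0, -0.001]
    - [0, 0, -0.001]
    - [0, 0, -0.001]
    - [0, 0, -0.001]
    - [0, 0, -0.001]
  roll: [0, 0, 0, 0, 0, 0, 0, 0]
  gripper: [0.6, 0.6, 0.6, 0.6, 1, 1, 1, 1]

```text
time: 14.3
eef_pos: [0.4773, 0.1395, 0.0269]
tcp_rot: [180.0, -0.0, 23.0]
wrist_force: [-0.9, 0.1, 1.7]
gripper_width: 0.166
grasp_force: 60.7
```

Emit:
servo_tool:
  slide:
    - [0.002, 0, 0]
    - [0.005, 0, 0]
    - [0.008, 0, 0]
    - [0.011, 0, 0]
    - [0.014, 0, 0]
    - [0.017, 0, 0]
    - [0.019, 0, 0]
    - [0.02, 0, 0]
  roll: [0, 0, 0, 0, 0, 0, 0, 0]
  gripper: [1, 1, 1, 1, 1, 1, 1, 1]

```text
time: 15.1
eef_pos: [0.4941, 0.1464, 0.0269]
tcp_rot: [179.9, 0.2, 23.0]
wrist_force: [-5.8, -1.8, 8.7]
gripper_width: 0.173
grasp_force: 61.5
```

```bash
python3 - <<'E'
from h import *
s=bot.get_state();print(wc(s["eef_pos"]),s["tcp_rot"].round(2),R.from_euler("z",-CY,degrees=True).apply(s["wrist_force"]).round(1),s["torque"].round(2),s["gripper_width"])
E
```

```text
[-95.7   1.   26.9] [179.94   0.23  23.  ] [-6.1  0.6  8.7] [-0.42  1.02  0.03] 0.17333340714840317
```

Emit:
servo_tool:
  slide:
    - [0, 0, -0.0005]
    - [0.001, 0, -0.001]
    - [0.003, 0, -0.001]
    - [0.005, 0, -0.001]
    - [0.007, 0, -0.001]
    - [0.008, 0, -0.001]
  roll: [0, 0, 0, 0, 0, 0]
  gripper: [1, 1, 1, 1, 1, 1]

```text
time: 15.7
eef_pos: [0.5033, 0.1505, 0.0277]
tcp_rot: [-180.0, -0.0, 23.0]
wrist_force: [0.8, 0.4, -1.6]
gripper_width: 0.167
grasp_force: 60.2
```

```bash
python3 - <<'E'
from h import *
s=bot.get_state();print(wc(s["eef_pos"]),s["tcp_rot"].round(2),R.from_euler("z",-CY,degrees=True).apply(s["wrist_force"]).round(1),s["torque"].round(2),s["gripper_width"])
E
```

```text
[-85.7   1.3  27.7] [-1.800e+02 -1.000e-02  2.302e+01] [ 0.9  0.1 -1.6] [ 0.01  0.06 -0.04] 0.16684657721237778
```

The nose is inside the mouth and free of load. I'll guide it further in until the fingers near the mouth.

Emit:
servo_tool:
  slide:
    - [0.003, 0, 0]
    - [0.007, 0, 0]
    - [0.011, 0, 0]
    - [0.015, 0, 0]
    - [0.018, 0, 0]
    - [0.021, 0, 0]
    - [0.023, 0, 0]
    - [0.024, 0, 0]
  roll: [0, 0, 0, 0, 0, 0, 0, 0]
  gripper: [1, 1, 1, 1, 1, 1, 1, 1]

```text
time: 16.5
eef_pos: [0.5252, 0.1599, 0.0278]
tcp_rot: [180.0, -0.0, 23.0]
wrist_force: [-0.5, 0.3, -2.0]
gripper_width: 0.172
grasp_force: 60.2
```

```bash
python3 - <<'E'
from h import *
s=bot.get_state();print(wc(s["eef_pos"]),s["tcp_rot"].round(2),R.from_euler("z",-CY,degrees=True).apply(s["wrist_force"]).round(1),s["torque"].round(2),s["gripper_width"])
E
```

```text
[-61.8   1.3  27.8] [180.    -0.    23.03] [-0.3  0.5 -2. ] [-0.01  0.07 -0.03] 0.1721482468837423
```

Now I set it down, release, rise, move behind the tail, close, and come down behind it.

Emit:
servo_tool:
  slide:
    - [0, 0, 0.0005]
    - [0, 0, 0.0008]
    - [0, 0, 0.0008]
    - [0, 0, 0.0005]
    - [0, 0, 0.0005]
    - [0, 0, -0.006]
    - [0, 0, -0.025]
    - [0, 0, -0.045]
  roll: [0, 0, 0, 0, 0, 0, 0, 0]
  gripper: [1, 1, 0.6, 0.6, 0.6, 0.6, 0.6, 0.6]

```text
time: 17.3
eef_pos: [0.5247, 0.1597, 0.0733]
tcp_rot: [-180.0, 0.1, 23.0]
wrist_force: [0.8, 0.7, 0.5]
gripper_width: 0.397
grasp_force: 0.0
```

Emit:
servo_tool:
  slide:
    - [-0.01, 0, -0.005]
    - [-0.028, 0, -0.005]
    - [-0.038, 0, -0.005]
    - [-0.042, 0, 0]
    - [-0.042, 0, 0.015]
    - [-0.042, 0, 0.035]
    - [-0.042, 0, 0.048]
    - [-0.042, 0, 0.052]
  roll: [0, 0, 0, 0, 0, 0, 0, 0]
  gripper: [0.6, 0.8, 1, 1, 1, 1, 1, 1]

```text
time: 18.1
eef_pos: [0.4851, 0.143, 0.019]
tcp_rot: [-180.0, 0.2, 23.0]
wrist_force: [0.4, -0.3, 0.8]
gripper_width: 0.001
grasp_force: 0.0
```

```bash
python3 - <<'E'
from h import *
p,im=snap("wrist","w6.png")
s=bot.get_state();print(wc(s["eef_pos"]),s["tcp_rot"].round(2),s["wrist_force"].round(1),s["gripper_width"])
cv2.imwrite("pics/w6c.png",cv2.resize(im[0:340,160:480],None,fx=1.75,fy=1.75))
E
```

```text
[-105.     1.4   19.2] [-1.7997e+02  1.6000e-01  2.3040e+01] [-0.3  0.7 -0.1] 0.002142959078553845
```

View pics/w6c.png

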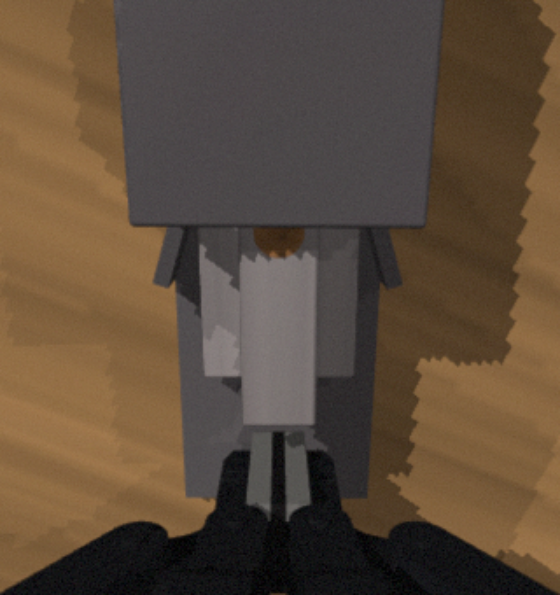

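The carrier stands upright and in line, its tail out of the mouth and the shut fingers behind it (rib columns 241–316, roof centre at 279). Now a gentle push.

Emit:
servo_tool:
  slide:
    - [0.002, 0, 0.003]
    - [0.006, 0, 0.005]
    - [0.009, 0, 0.005]
    - [0.013, 0, 0.005]
    - [0.017, 0, 0.005]
    - [0.021, 0, 0.005]
    - [0.024, 0, 0.005]
    - [0.026, 0, 0.005]
  roll: [0, 0, 0, 0, 0, 0, 0, 0]
  gripper: [1, 1, 1, 1, 1, 1, 1, 1]

```text
time: 18.95
eef_pos: [0.5106, 0.1536, 0.0158]
tcp_rot: [180.0, 0.0, 23.0]
wrist_force: [-1.4, -0.5, 0.7]
gripper_width: -0.0
grasp_force: 0.7
```

Emit:
servo_tool:
  slide:
    - [0.001, 0, 0]
    - [0.0025, 0, 0]
    - [0.004, 0, 0]
    - [0.005, 0, 0]
    - [0.006, 0, 0]
  roll: [0, 0, 0, 0, 0]
  gripper: [1, 1, 1, 1, 1]

```text
time: 19.45
eef_pos: [0.5159, 0.1559, 0.0157]
tcp_rot: [180.0, 0.0, 23.0]
wrist_force: [-0.6, 0.6, 0.6]
gripper_width: 0.003
grasp_force: 0.5
```

```bash
python3 - <<'E'
from h import *
s=bot.get_state();print(wc(s["eef_pos"]),s["tcp_rot"].round(2),R.from_euler("z",-CY,degrees=True).apply(s["wrist_force"]).round(1))
E
```

```text
[-72.    1.3  15.7] [1.800e+02 1.000e-02 2.303e+01] [-0.3  0.8  0.6]
```

Emit:
servo_tool:
  slide:
    - [0.001, 0, 0]
    - [0.002, 0, 0]
    - [0.003, 0, 0]
    - [0.004, 0, 0]
    - [0.004, 0, 0]
  roll: [0, 0, 0, 0, 0]
  gripper: [1, 1, 1, 1, 1]

```text
time: 19.95
eef_pos: [0.5198, 0.1576, 0.0158]
tcp_rot: [180.0, -0.0, 23.0]
wrist_force: [0.4, 0.8, -1.0]
gripper_width: -0.003
grasp_force: 0.2
```

Emit:
servo_tool:
  slide:
    - [0.001, 0, 0]
    - [0.002, 0, 0]
    - [0.003, 0, 0]
    - [0.003, 0, 0]
  roll: [0, 0, 0, 0]
  gripper: [1, 1, 1, 1]

```text
time: 20.35
eef_pos: [0.5226, 0.1587, 0.0158]
tcp_rot: [180.0, -0.0, 23.0]
wrist_force: [-0.5, -0.9, 0.1]
gripper_width: -0.005
grasp_force: 0.3
```

Emit:
servo_tool:
  slide:
    - [0.001, 0, 0]
    - [0.002, 0, 0]
    - [0.003, 0, 0]
    - [0.003, 0, 0]
  roll: [0, 0, 0, 0]
  gripper: [1, 1, 1, 1]

```text
time: 20.75
eef_pos: [0.5254, 0.1599, 0.0158]
tcp_rot: [180.0, -0.0, 23.0]
wrist_force: [-0.8, -0.6, 1.3]
gripper_width: 0.004
grasp_force: 0.3
```

Emit:
servo_tool:
  slide:
    - [0.001, 0, 0]
    - [0.002, 0, 0]
    - [0.002, 0, 0]
  roll: [0, 0, 0]
  gripper: [1, 1, 1]

```text
time: 21.05
eef_pos: [0.5272, 0.1607, 0.0158]
tcp_rot: [180.0, -0.0, 23.0]
wrist_force: [0.4, -0.1, -0.5]
gripper_width: -0.003
grasp_force: 0.2
```

```bash
python3 - <<'E'
from h import *
s=bot.get_state();print(wc(s["eef_pos"]),s["tcp_rot"].round(2),R.from_euler("z",-CY,degrees=True).apply(s["wrist_force"]).round(1))
E
```

```text
[-59.7   1.3  15.8] [ 1.800e+02 -3.000e-02  2.303e+01] [ 0.3 -0.2 -0.5]
```

Emit:
servo_tool:
  slide:
    - [0.001, 0, 0]
    - [0.0015, 0, 0]
    - [0.002, 0, 0]
    - [0.002, 0, 0]
  roll: [0, 0, 0, 0]
  gripper: [1, 1, 1, 1]

```text
time: 21.45
eef_pos: [0.5285, 0.1612, 0.0157]
tcp_rot: [180.0, 0.0, 23.0]
wrist_force: [-0.8, -1.0, 1.4]
gripper_width: 0.001
grasp_force: 0.9
```

Emit:
servo_tool:
  slide:
    - [0.0005, 0, 0]
    - [0.001, 0, 0]
    - [0.0015, 0, 0]
    - [0.0015, 0, 0]
  roll: [0, 0, 0, 0]
  gripper: [1, 1, 1, 1]

```text
time: 21.85
eef_pos: [0.5285, 0.1612, 0.0154]
tcp_rot: [180.0, 0.2, 23.0]
wrist_force: [-5.6, -2.0, 4.3]
gripper_width: -0.001
grasp_force: 2.9
```

```bash
python3 - <<'E'
from h import *
s=bot.get_state();print(wc(s["eef_pos"]),s["tcp_rot"].round(2),R.from_euler("z",-CY,degrees=True).apply(s["wrist_force"]).round(1),s["grasp_force"])
p,im=snap("wrist","w7.png")
cv2.imwrite("pics/w7c.png",cv2.resize(im[0:340,160:480],None,fx=1.75,fy=1.75))
E
```

```text
[-58.3   1.3  15.4] [179.97   0.21  23.02] [-5.9  0.3  4.3] 2.8855110704898834
```

View pics/w7c.png

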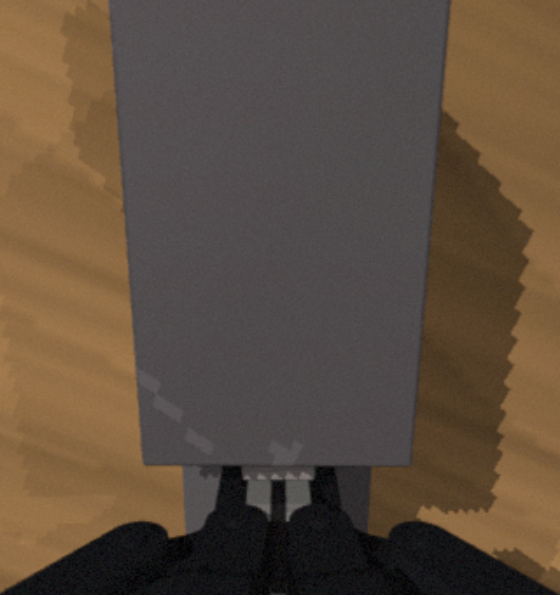

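```bash
python3 - <<'E'
from h import *
s=bot.get_state();p=bot.camera_params("wrist");T=s["eef_pos"];M=R.from_euler("xyz",s["tcp_rot"],degrees=True).as_matrix()
uv=[(160+235/1.75,452/1.75),(160+275/1.75,432/1.75)]
for h in(0,.01,.02,.037): print(h,((plane(p,uv,[T[2]+h]*2)-T)@M*1000).round(1).tolist())
# visible rib sliver: from roof edge (z .052) rear edge row 478 at rib top z=.044
print("tail (rib top)",wc(plane(p,[(160+278/1.75,478/1.75)],[.044])[0]),"roof edge",wc(plane(p,[(160+278/1.75,465/1.75)],[.052])[0]))
E
```

```text
0 [[3.1, -10.1, -0.0], [9.0, 0.6, -0.0]]
0.01 [[8.4, -9.3, -10.0], [13.9, 0.6, -10.1]]
0.02 [[13.7, -8.5, -20.1], [18.7, 0.7, -20.1]]
0.037 [[22.7, -7.1, -37.1], [27.0, 0.8, -37.1]]
tail (rib top) [-46.2  -0.1  44. ] roof edge [-38.6  -0.   52. ]
```

Emit:
servo_tool:
  slide:
    - [0.0005, 0, 0]
    - [0.001, 0, 0]
    - [0.001, 0, 0]
    - [0.001, 0, 0]
  roll: [0, 0, 0, 0]
  gripper: [1, 1, 1, 1]

```text
time: 22.3
eef_pos: [0.5285, 0.1612, 0.0153]
tcp_rot: [180.0, 0.3, 23.0]
wrist_force: [-7.6, -3.1, 5.2]
gripper_width: -0.001
grasp_force: 3.8
```

The push stalls at 8 N with the tail about 7 mm out of the mouth. That puts the stop at about x = +36.6, inside its range, so the carrier is home. I'll back off and check.

Emit:
servo_tool:
  slide:
    - [-0.002, 0, 0]
    - [-0.006, 0, -0.001]
    - [-0.015, 0, -0.002]
    - [-0.027, 0, -0.005]
    - [-0.038, 0, -0.02]
    - [-0.045, 0, -0.045]
    - [-0.045, 0, -0.07]
    - [-0.045, 0, -0.08]
  roll: [0, 0, 0, 0, 0, 0, 0, 0]
  gripper: [1, 1, 1, 1, 1, 1, 1, 1]

```text
time: 23.1
eef_pos: [0.4905, 0.1449, 0.0982]
tcp_rot: [179.9, -0.2, 23.0]
wrist_force: [1.3, -0.7, 0.2]
gripper_width: -0.002
grasp_force: 0.0
```

```bash
python3 - <<'E'
from h import *
p,im=snap("wrist","w8.png");np.save("w8.npy",p,allow_pickle=True)
s=bot.get_state();print(wc(s["eef_pos"]),s["wrist_force"].round(1))
a=im[0:340,160:480]
b=bot.camera("scene")[135:285,170:450,::-1]
cv2.imwrite("pics/w8c.png",np.hstack([cv2.resize(a,(376,400)),cv2.resize(b,(420,400*420//746))if 0 else cv2.copyMakeBorder(cv2.resize(b,(420,225),interpolation=2),0,175,0,0,0)]))
print(proj(p,[cw(-40,1,52),cw(-47.4,1,44),cw(-47.4,1,14)]))
E
```

```text
[-99.    1.   98.7] [ 0.9 -0.1  0.2]
[[316.60550496 125.64982306]
 [316.65346027 137.39871146]
 [316.85072    131.53503771]]
```

View pics/w8c.png

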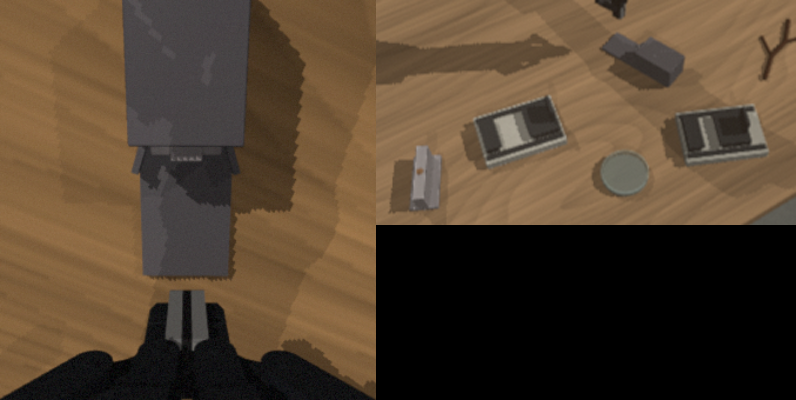

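The tail stands squarely a few millimetres out of the mouth (crop row 147–162). The vise is open and empty, the dish, twig and spare carrier are where they were, and the arm is clear.

```bash
python3 -c "
from plant import bot
print(bot.close_job())"
```

```text
the job is handed in; nothing more can be done
None
```

I opened the vise, lifted the smaller carrier out, set it on the ledge and pushed it gently (about 8 N) into the case until it stalled, its tail about 7 mm out of the mouth; the job is handed in at about 23 s, with no verdict returned.

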